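Set the indexing head to the red marker

TASK

Set the indexing head for the next cut: turn its handwheel by the wooden cross bar until the yellow pointer on the wheel's far rim points at the red marker on the dial plate, not the blue one. Then let go and leave the wheel standing there.

Things in the scene. Friction and masses are not known exactly. Their poses are not given: they have to be found in the camera images.
- index_wheel (a joint): handwheel angle about its upright axis, rad; grows anticlockwise from above; 0: pointer at the far middle of the dial plate; stops at -1.3 and +1.3. Stiff (0.12 N m), stays where left. Pale metal ring 104 mm across, top 54 mm above the bench, on a round base fixed to the bench (yaw within 0.3 rad) with a dark dial plate 200 mm across, top 30 mm above the bench.
- wheel_grip (a point): centre of the dark wooden cross bar on top of the wheel, on the turning axis, 76 mm above the bench. The bar is 76 mm long, 18 mm thick, 32 mm high (60 to 92 mm above the bench). Turns with the wheel: x lies along the bar, towards the pointer; y across the bar; z up.
- pointer_tip (a point): tip of the yellow pointer that sticks out of the wheel's rim on the side away from the robot, 63 mm from the turning axis, 48 mm above the bench. Turns with the wheel: x points outward along the pointer, away from the axis, and z up.
- red_marker_top (a point): centre of the top of the red marker, a red waisted button 14 mm across, 28 mm high, fixed on the dial plate, 70 to 90 mm from the turning axis, outside the pointer's circle, 43 to 58 degrees to the left or right of the plate's far middle; its top is 58 mm above the bench. A blue marker of the same shape stands on the other side.

How it is judged:
By the outcome, as a careful person would: the job done as asked, in the order asked, and still so for the second after the job is handed in, with the robot touching nothing.
It also fails if it takes over 32 s, if anything falls off the work surface, if the arm or the gripper's body presses on something with over 40 N, if the wrist force passes 120 N, or if a joint passes its speed limit or range.

ROBOT

A 6-joint arm with a two-finger parallel gripper is mounted at the origin on a cart in front of the work surface, level with it; the furniture and walls round the work are solid. World frame = base frame: x ahead of the robot, y to its left, z up, the work surface at z = 0. Lengths are in mm, angles in rad, forces in N, time in s.
With the tool pointing down it reaches from about 325 to 775 mm from the base axis. Payload 5.5 kg.
Tool frame: the origin (TCP) lies midway between the tips of the shut fingers; the grasp point (between the pads) lies 19 mm behind it; z points along the fingers, y is the direction in which the jaws open and shut (so a half turn about z gives the same grasp; the last joint's range is limited). The gripper opens to 88 mm and grips with 3 to 60 N. Pads are 20 mm wide; open, the fingers measure 115 mm over their backs; the gripper's body (75 mm by 178 mm) begins 61 mm behind the grasp point.
Start: joints at [1.138, 0.091, 1.231, -0, 1.82, -0.057], TCP at [220.215, 558.141, 222.631] pointing down, gripper open.
Joint ranges: [-2.87, 2.87], [-0.86, 2.18], [0.17, 2.46], [-1.51, 4.65], [0.06, 2.69], [-2.65, 2.65]. Speed limits (rad/s): [2.57, 2.57, 3.01, 3.14, 3.14, 3.14].

INTERFACE

Orientations are given as a unit quaternion [w, x, y, z].
In Python, from cell import * gives the robot as it stands.
- The arm moves only by the tool drive_tool, never from a script. Its argument "commands" is a list of rows, each a list of 5 numbers: the shift along the tool's x, y, z in m, then the turn about the tool's z in rad, then the opening, from -1 (shut) to 1 (fully open), so that 0 is half open. In form: [[dx, dy, dz, roll, grip], ...]. A call has 1 to 12 rows; each row is the pose to reach, as a shift and turn from the pose commanded when the call began, along the tool's axes at that moment; what a row does not reach only later rows make up. A row lasts 1/8 s, in which the tool goes at most 62.5 mm and 10.7 degrees, less where a joint would pass 70% of its speed; a pose out of reach is approached as far as the arm can. A call with a gripper value outside its range is refused whole. The fingers move at their own pace and stop on an object; "grip_force" is the grip in N (left out, the last holds). Time passes only in rows, so rows that repeat a pose let the fingers close. It gives the time, the measured TCP pose, the force and the opening at its end, in the units of the state.
- get_state(): the state, without advancing time (a new reading comes with each control period).
- camera(name): name is "scene" or "top"; returns (picture, depth): 480x640x3 uint8, blue, green, red; 480x640 float32, mm along the optical axis (not along the pixel's ray), 0 where there is no reading.
- calibration(name): a dict with "fx", "fy", "cx", "cy" (pixels), "world_to_cam" (4x4, takes a point from world to camera coordinates). Camera axes: x right, y down, z forward; pixel columns grow to the right and rows downward; lengths in mm; the calibration is good to about 2 mm. A picture is of the moment at which its call begins. calibration takes no time and is no camera call.
- hand_in(): hands the job in, once; it reports no verdict.
The state is a dict: "time_s": time; "joint_pos": joint angles; "qvel": joint speeds; "tau": joint torques, N m; "position": TCP position; "ee_rot": TCP orientation; "contact_force": force on the tool from outside, world axes, zero at the start; "torque": the same for the moment, N m; "grip_width": finger opening in mm.
Only numpy, scipy, OpenCV 4.12 (cv2) and the standard library are available. Lean on these libraries where they do the work, as an engineer would, in place of code of your own. Each camera call takes 0.05 s, during which the arm holds its last target.

## Working session

There is one attempt and no reset: what is moved stays moved. The work goes in short steps, Python scripts to look and compute and a tool call to move; the robot and the scene stay as the last step left them, time stands still between calls to the robot, and variables do not carry over. Pictures are saved under pics/ and viewed, and the job is handed in when it is done.

Besides the shell and the picture viewer there is one more tool, called after "Request:" as name(argument=value, ...) on one line, values as JSON. drive_tool: Moves the arm, as the interface text tells. Its arguments: {"type":"object","properties":{"commands":{"type":"array","items":{"type":"array","items":{"type":"number"}}},"grip_force":{"type":"number"}},"required":["commands"]}

```bash
mkdir -p pics; python3 - <<'E'
from cell import *
import cv2,numpy as np
s=get_state();print({k:np.round(v,3).tolist() for k,v in s.items()})
for n in("scene","top"):
    p,d=camera(n);cv2.imwrite(f"pics/{n}0.png",p);np.save(f"{n}0.npy",d)
    c=calibration(n);print(n,c["fx"],c["cx"],c["cy"],np.round(c["world_to_cam"],3).tolist())
E
```

```text
{'time_s': 0.0, 'joint_pos': [1.138, 0.092, 1.232, 0.0, 1.82, -0.057], 'qvel': [0.0, -0.001, -0.001, 0.001, 0.002, -0.002], 'tau': [0.001, -44.645, -40.645, 0.07, 0.029, -0.0], 'position': [220.102, 557.861, 221.546], 'ee_rot': [-0.0, 0.187, 0.982, -0.001], 'contact_force': [-0.148, -0.311, 0.343], 'torque': [-0.025, 0.009, 0.031], 'grip_width': 87.615}
scene 562.639939507973 318.9371510218054 239.29747289634844 [[0.628, -0.778, -0.002, -364.159], [-0.424, -0.34, -0.84, 369.957], [0.653, 0.528, -0.543, 482.384], [0.0, 0.0, 0.0, 1.0]]
top 592.7360560445425 310.14969150999934 233.7152440462831 [[0.013, -1.0, -0.0, 31.729], [-0.989, -0.013, -0.145, 618.379], [0.145, 0.002, -0.989, 857.795], [0.0, 0.0, 0.0, 1.0]]
```

View pics/scene0.png

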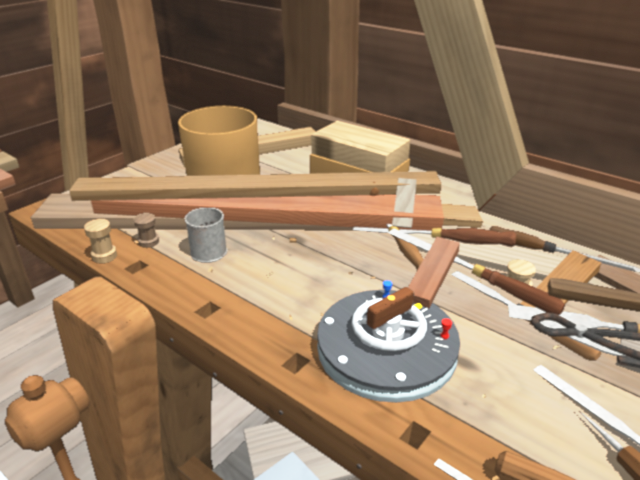

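View pics/top0.png

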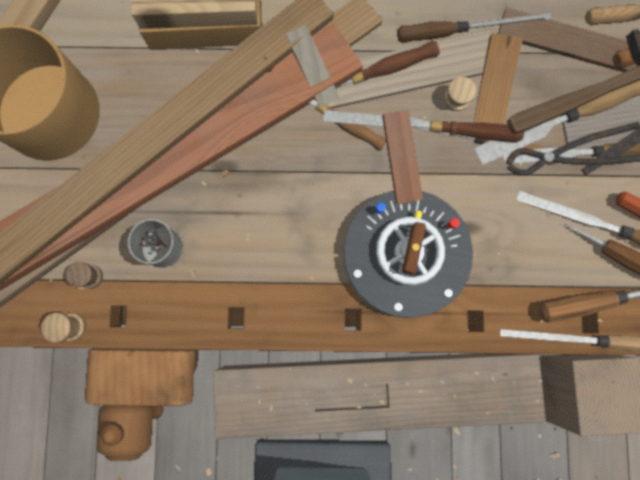

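The top view shows the dial at about (408,253), the red marker at (455,223) on the right, blue at (381,208), the yellow pointer at about (418,214), and the bar from (416,225) to (412,272). Next I'll measure these.

```bash
cat > h.py <<'E'
import cv2,numpy as np
from cell import *
def ray(n,u,v,z):
    c=calibration(n);T=np.array(c["world_to_cam"]);R=T[:3,:3];t=T[:3,3]
    o=-R.T@t;d=R.T@np.array([(u-c["cx"])/c["fx"],(v-c["cy"])/c["fy"],1.0])
    return (o+d*(z-o[2])/d[2])[:2]
def pt(n,u,v,dep):
    c=calibration(n);T=np.array(c["world_to_cam"])
    return T[:3,:3].T@(np.array([(u-c["cx"])/c["fx"]*dep,(v-c["cy"])/c["fy"]*dep,dep])-T[:3,3])
def cloud(n,d):
    c=calibration(n);T=np.array(c["world_to_cam"]);v,u=np.mgrid[:480,:640]
    P=np.stack([(u-c["cx"])/c["fx"]*d,(v-c["cy"])/c["fy"]*d,d],-1)
    return (P-T[:3,3])@T[:3,:3]
def blobs(p,lo,hi,box):
    m=cv2.inRange(cv2.cvtColor(p,cv2.COLOR_BGR2HSV),lo,hi);k=np.zeros_like(m);x0,y0,x1,y1=box
    k[y0:y1,x0:x1]=m[y0:y1,x0:x1];n,_,st,ce=cv2.connectedComponentsWithStats(k)
    return [(st[i].tolist(),ce[i].round(2).tolist()) for i in range(1,n) if st[i][4]>4],k
E
python3 - <<'E'
from h import *
for n,box in(("top",(340,180,480,320)),("scene",(310,260,470,400))):
    p=cv2.imread(f"pics/{n}0.png");d=np.load(f"{n}0.npy");W=cloud(n,d)
    for nm,lo,hi in(("red",(0,180,150),(6,255,255)),("blue",(105,150,100),(125,255,255)),("yel",(20,150,150),(35,255,255)),("wood",(5,120,40),(16,255,150)),("white",(0,0,190),(179,40,255))):
        b,k=blobs(p,lo,hi,box);print(n,nm,b)
        for st,ce in b:
            if st[4]<400: print("   ",np.round(W[int(ce[1]),int(ce[0])],1),ray(n,*ce,58 if nm in("red","blue") else 48).round(1))
    x0,y0,x1,y1=box
    cv2.imwrite(f"pics/{n}0z.png",cv2.resize(p[y0:y1,x0:x1],None,fx=4,fy=4,interpolation=cv2.INTER_CUBIC))
    Q=W[y0:y1,x0:x1].reshape(-1,3)
    for a,bb in((26,33),(50,57),(86,96)):
        q=Q[(Q[:,2]>a)&(Q[:,2]<bb)]
        if len(q)>5:
            c,s,an=cv2.minAreaRect(q[:,:2].astype(np.float32));print(a,len(q),c,s,an,cv2.minEnclosingCircle(q[:,:2].astype(np.float32)))
W=cloud("top",np.load("top0.npy"))
for u,v in((403,120),(403,155),(407,190),(412,150),(395,150)):print(u,v,W[v,u].round(0))
E
```

```text
top red [([450, 220, 5, 7, 20], [452.4, 223.05])]
    [ 635.2 -173.5   57.7] [ 635.1 -174. ]
top blue [([376, 203, 10, 10, 69], [380.06, 207.39])]
    [658.2 -65.2  58. ] [657.6 -65.3]
top yel [([416, 211, 5, 6, 24], [418.21, 213.88])]
    [ 650.5 -123.2   54. ] [ 650.2 -124.6]
top wood [([404, 224, 21, 49, 466], [413.67, 247.89]), ([340, 285, 22, 35, 313], [346.23, 301.06]), ([406, 287, 74, 33, 741], [457.19, 306.51]), ([362, 306, 4, 3, 6], [363.5, 306.83]), ([360, 309, 45, 11, 188], [375.44, 316.12]), ([470, 313, 5, 6, 11], [471.91, 315.36])]
    [518.1 -17.7   2.8] [516.6 -15.4]
    [510.8 -44.7  -0.8] [508.3 -41.1]
    [495.4 -63.1   3.1] [494.8 -58.9]
    [ 499.7 -230.   -59.5] [ 497.9 -202.5]
top white [([378, 218, 67, 66, 1185], [412.93, 251.1]), ([354, 270, 8, 7, 43], [357.28, 273.07]), ([445, 289, 7, 8, 46], [448.11, 292.63]), ([395, 303, 7, 8, 45], [398.07, 306.56])]
    [559.8 -32.4  34.4] [558.6 -31.8]
    [ 532.8 -170.9   33.5] [ 531.1 -167.7]
    [510.6 -94.6  34.4] [509.4 -92.7]
26 8913 (592.9630737304688, -111.8679428100586) (198.88394165039062, 195.02947998046875) 88
[... 2058 characters left out ...]
.3  33.7] [ 498.2 -105.4]
    [ 532.4 -171.9   32.8] [ 519.8 -179.4]
26 7692 (625.092041015625, -118.95922088623047) (200.38470458984375, 264.9609069824219) 80.17558288574219 ((634.65380859375, -93.7685546875), 146.5218048095703)
50 1876 (654.94482421875, -128.30267333984375) (123.87342834472656, 228.26974487304688) 68.23775482177734 ((661.9765014648438, -115.25650024414062), 121.95148468017578)
86 553 (592.9730224609375, -113.42285919189453) (19.198068618774414, 75.55724334716797) 77.21347045898438 ((592.68017578125, -115.28443908691406), 37.9142951965332)
403 120 [ 792. -100.   69.]
403 155 [ 739. -101.   59.]
407 190 [ 686. -107.   52.]
412 150 [ 746. -113.   64.]
395 150 [746. -88.  62.]
```

```bash
python3 - <<'E'
from h import *
C={"top":np.array([594.4,-112.0]),"scene":np.array([593,-113.4])}
for n,box in(("top",(340,180,480,320)),("scene",(310,260,470,400))):
    p=cv2.imread(f"pics/{n}0.png");d=np.load(f"{n}0.npy");W=cloud(n,d)
    hsv=cv2.cvtColor(p,cv2.COLOR_BGR2HSV);k=np.zeros(hsv.shape[:2],np.uint8);x0,y0,x1,y1=box
    m=((hsv[...,0]<8)|(hsv[...,0]>168))&(hsv[...,1]>150)&(hsv[...,2]>90);k[y0:y1,x0:x1]=m[y0:y1,x0:x1]
    nn,l,st,ce=cv2.connectedComponentsWithStats(k)
    for i in range(1,nn):
        if st[i][4]<20: continue
        q=W[(l==i)]; t=q[(q[:,2]>55)&(q[:,2]<62)]
        print(n,st[i],ce[i],len(t))
        if len(t)>4:
            c,r=cv2.minEnclosingCircle(t[:,:2].astype(np.float32));print(t.mean(0),c,r)
            for cc in(t.mean(0)[:2],np.array(c)):
                v=cc-C[n];print("ang",np.degrees(np.arctan2(v[1],v[0])),np.hypot(*v))
    # pointer, ring circle, bar
    Q=W[y0:y1,x0:x1];H=hsv[y0:y1,x0:x1]
    w=(H[...,1]<50)&(H[...,2]>150)&(Q[...,2]>50)&(Q[...,2]<57)
    q=Q[w][:,:2]; q=q[np.hypot(*(q-C[n]).T)<60]
    A=np.c_[2*q,np.ones(len(q))]
    print("ring enc",cv2.minEnclosingCircle(q.astype(np.float32)))
    yl=(abs(H[...,0].astype(int)-27)<9)&(H[...,1]>120)&(H[...,2]>120)
    q=Q[yl];q=q[np.hypot(*(q[:,:2]-C[n]).T)<70];r=np.hypot(*(q[:,:2]-C[n]).T);q=q[r>45]
    v=q.mean(0)[:2]-C[n];print("ptr",len(q),q.mean(0),np.degrees(np.arctan2(v[1],v[0])))
    q=Q[(Q[...,2]>85)&(Q[...,2]<97)][:,:2].astype(np.float32)
    f=cv2.fitLine(q,cv2.DIST_L2,0,.01,.01).ravel();print("bar",q.mean(0),np.degrees(np.arctan2(f[1],f[0])))
s=get_state();w,x,y,z=s["ee_rot"]
print("toolx yaw",np.degrees(np.arctan2(2*(x*y+w*z),1-2*(y*y+z*z))),s["position"],s["joint_pos"])
E
```

```text
top [448 219  11   9  71] [453.32394366 223.        ] 55
[ 635.77474285 -176.55840179   58.3310109 ] (636.0513916015625, -176.9012451171875) 6.1735992431640625
ang -57.34465327859749 76.67891879307352
ang -57.30904521575416 77.11685963593155
ring enc ((594.2673950195312, -112.14334869384766), 51.37021255493164)
ptr 38 [ 649.6967287  -124.22775665   50.57399254] -12.469150276772782
bar [ 593.53265 -111.1034 ] -12.997681
scene [441 319  11  20 142] [445.71126761 327.53521127] 64
[ 634.39120725 -179.74223163   57.60971447] (635.4766235351562, -179.09262084960938) 7.706913471221924
ang -58.03978118510958 78.19542016536926
ang -57.1134296975769 78.22904819207454
ring enc ((592.9022827148438, -115.56697082519531), 52.89048767089844)
ptr 22 [ 649.04862641 -127.80593713   50.71395961] -14.414476371729116
bar [ 589.2202  -115.07231] -13.494685
toolx yaw 158.46510329730418 [220.13326022 557.89580681 221.63019   ] [ 1.13825536e+00  9.18035963e-02  1.23172607e+00 -4.44066315e-06
  1.81977223e+00 -5.66872881e-02]
```

View pics/top0z.png

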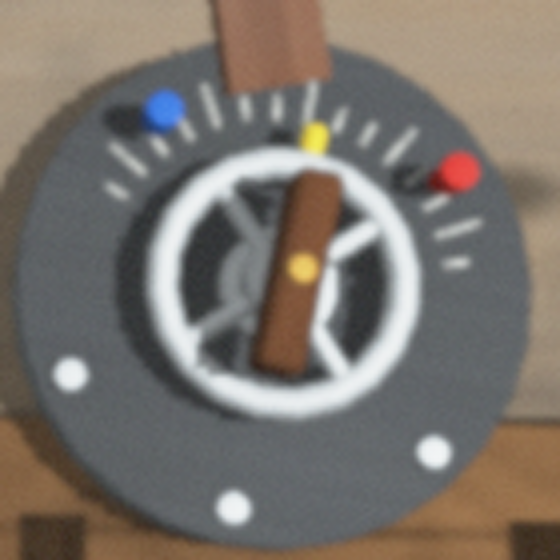

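View pics/scene0z.png

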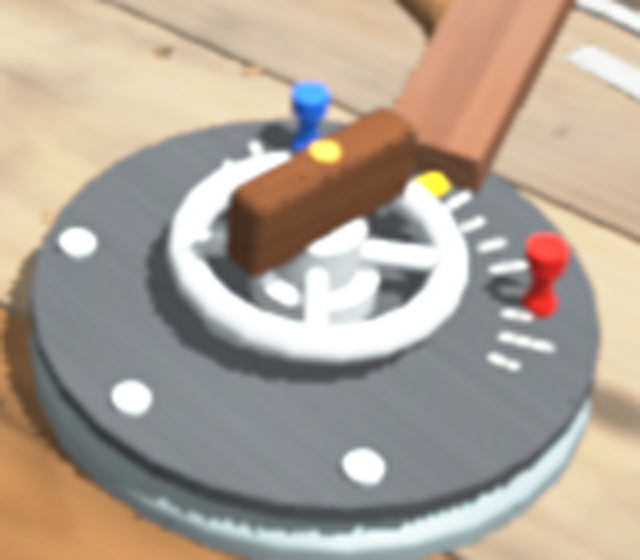

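Red sits at about -57.3° in the world frame and the pointer at about -13.2°, so the wheel has to turn about -44°. A loose-looking board lies over the far rim of the plate (x > 665, z ≈ 50). The gripper body will stay well above it.

```bash
cat >> h.py <<'E'
from scipy.spatial.transform import Rotation as Ro
def shift(dw,s=None):
    s=s or get_state();w,x,y,z=s["ee_rot"];return Ro.from_quat([x,y,z,w]).as_matrix().T@np.array(dw)
def yaw(s=None):
    s=s or get_state();w,x,y,z=s["ee_rot"];m=Ro.from_quat([x,y,z,w]).as_matrix();return np.degrees(np.arctan2(m[1,0],m[0,0])),m[:,2]
E
python3 - <<'E'
from h import *
print(shift([594-220.2,-112.5-558.1,170-222.6]),yaw())
W=cloud("top",np.load("top0.npy"));m=(np.hypot(W[...,0]-594,W[...,1]+112)<260)
print(np.nanmax(W[...,2][m]),W[...,2][:200,380:425].max())
E
```

```text
[-593.86714133 -486.48786438   53.37542753] (np.float64(158.46510329730418), array([-7.12569824e-04, -1.55362804e-03, -9.99998539e-01]))
938.4030844987215 938.4030844987215
```

Request:
drive_tool(commands=[[-0.594,-0.4865,0.0525,-0.145,0.2],[-0.594,-0.4865,0.0525,-0.145,0.2],[-0.594,-0.4865,0.0525,-0.145,0.2],[-0.594,-0.4865,0.0525,-0.145,0.2],[-0.594,-0.4865,0.0525,-0.145,0.2],[-0.594,-0.4865,0.0525,-0.145,0.2],[-0.594,-0.4865,0.0525,-0.145,0.2],[-0.594,-0.4865,0.0525,-0.145,0.2],[-0.594,-0.4865,0.0525,-0.145,0.2],[-0.594,-0.4865,0.0525,-0.145,0.2],[-0.594,-0.4865,0.0525,-0.145,0.2],[-0.594,-0.4865,0.0525,-0.145,0.2]], grip_force=30)

```text
time_s: 1.6
position: [585.2, -97.3, 170.9]
ee_rot: [-0.0, 0.115, 0.993, 0.0]
contact_force: [-0.1, 0.3, 0.6]
grip_width: 52.4
```

Request:
drive_tool(commands=[[0,0,0,0,0.2],[0,0,0,0,0.2]])

```text
time_s: 1.85
position: [584.4, -95.1, 170.8]
ee_rot: [-0.001, 0.115, 0.993, 0.0]
contact_force: [-0.1, 0.1, 0.7]
grip_width: 53.1
```

```bash
python3 - <<'E'
from h import *
s=get_state();print(s["position"],yaw(s),shift([594-s["position"][0],-112.5-s["position"][1],61-s["position"][2]]),s["joint_pos"])
E
```

```text
[584.39221144 -95.127261   170.8375007 ] (np.float64(166.74871678804848), array([-1.30683046e-03,  8.17588888e-04, -9.99998812e-01])) [-13.49447763 -14.76235329 109.81061069] [-2.19124166e-01  6.66858039e-02  1.34782907e+00  5.20427637e-04
  1.72853106e+00 -1.55856023e+00]
```

Request:
drive_tool(commands=[[-0.0135,-0.0148,0.03,0,0.2],[-0.0135,-0.0148,0.06,0,0.2],[-0.0135,-0.0148,0.06,0,0.2]])

```text
time_s: 2.22
position: [592.7, -111.0, 109.2]
ee_rot: [-0.002, 0.114, 0.993, 0.0]
contact_force: [-0.7, -0.2, -0.1]
grip_width: 52.6
```

```bash
python3 - <<'E'
from h import *
s=get_state();print(s["position"],yaw(s),shift([594-s["position"][0],-112.5-s["position"][1],61-s["position"][2]]))
for n in("scene","top"):
    p,d=camera(n);cv2.imwrite(f"pics/{n}1.png",p)
a=cv2.imread("pics/scene1.png")[220:420,290:490];b=cv2.imread("pics/top1.png")[150:350,310:510]
cv2.imwrite("pics/c1.png",cv2.resize(np.hstack([a,b]),None,fx=2,fy=2))
E
```

```text
[ 592.74471554 -110.96661853  109.16181912] (np.float64(166.8812480999581), array([-0.00453815,  0.00142785, -0.99998868])) [-1.79900742 -1.22581329 48.15338797]
```

View pics/c1.png

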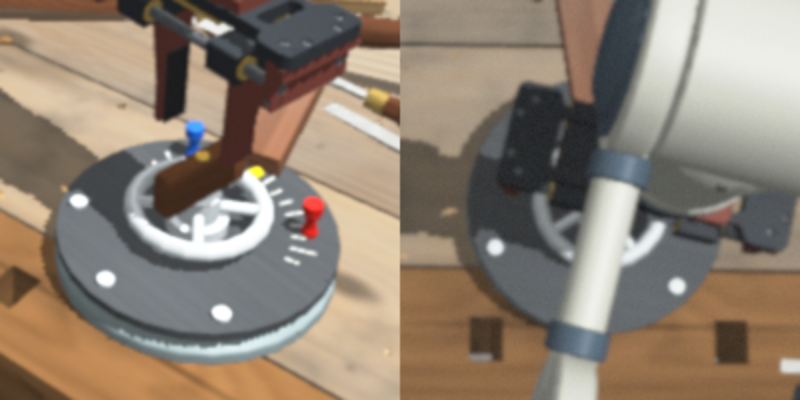

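The fingers straddle the bar, and the red and blue markers are clear. I'll descend, then close.

Request:
drive_tool(commands=[[-0.001,-0.001,0.025,0,0.2],[-0.001,-0.001,0.0475,0,0.2],[-0.001,-0.001,0.0475,0,0.2],[-0.001,-0.001,0.0475,0,-1],[-0.001,-0.001,0.0475,0,-1],[-0.001,-0.001,0.0475,0,-1],[-0.001,-0.001,0.0475,0,-1]], grip_force=15)

```text
time_s: 3.2
position: [595.9, -112.5, 64.7]
ee_rot: [0.001, 0.115, 0.993, 0.002]
contact_force: [1.6, 2.3, 2.2]
grip_width: 17.6
```

```bash
python3 - <<'E'
from h import *
s=get_state();print(s["position"],yaw(s),s["contact_force"],s["torque"],s["grip_width"])
E
```

```text
[ 595.89343845 -112.49291879   64.70418071] (np.float64(166.8257827930615), array([ 0.00183914,  0.00293977, -0.99999399])) [1.57692489 2.34146975 2.19708235] [ 0.53160573 -0.04746058  0.09692991] 17.563369462110536
```

Request:
drive_tool(commands=[[0,0,0,0,-1],[0,0,0,0.1,-1],[0,0,0,0.2,-1],[0,0,0,0.3,-1],[0,0,0,0.4,-1]], grip_force=40)

```text
time_s: 3.82
position: [595.6, -113.2, 64.7]
ee_rot: [0.0, 0.311, 0.95, 0.001]
contact_force: [-0.4, 2.7, 2.2]
grip_width: 17.8
```

```bash
python3 - <<'E'
from h import *
s=get_state();print(s["position"],yaw(s),s["contact_force"],s["torque"],s["grip_width"])
E
```

```text
[ 595.59203268 -113.23380107   64.71627739] (np.float64(143.72163602189207), array([ 0.00103637,  0.00109109, -0.99999887])) [-0.38583098  2.71990138  2.18605662] [ 0.35752429 -0.03435683  0.11226531] 17.811265345388307
```

Request:
drive_tool(commands=[[0,0,0,0.1,-1],[0,0,0,0.2,-1],[0,0,0,0.3,-1],[0,0,0,0.367,-1],[0,0,0,0.367,-1],[0,0,0,0.367,-1]])

```text
time_s: 4.58
position: [595.1, -113.8, 64.7]
ee_rot: [-0.0, 0.478, 0.878, 0.0]
contact_force: [-4.5, 2.5, 5.4]
grip_width: 18.0
```

```bash
python3 - <<'E'
from h import *
s=get_state();print(s["position"],yaw(s),s["contact_force"],s["torque"],s["grip_width"])
for n in("scene","top"):
    p,d=camera(n);cv2.imwrite(f"pics/{n}2.png",p)
a=cv2.imread("pics/scene2.png")[220:420,290:490];b=cv2.imread("pics/top2.png")[150:350,310:510]
cv2.imwrite("pics/c2.png",cv2.resize(np.hstack([a,b]),None,fx=2,fy=2))
E
```

```text
[ 595.08260198 -113.75255746   64.70755276] (np.float64(122.90833744968673), array([-2.95670090e-06,  4.65041329e-04, -9.99999892e-01])) [-4.52726648  2.458854    5.42612951] [ 0.36687582  0.59181239 -0.11511529] 17.988672422139608
```

View pics/c2.png

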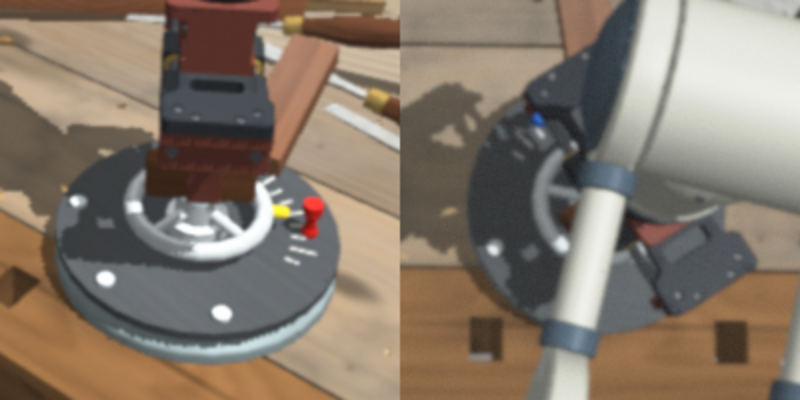

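The scene view shows the pointer aimed at the red button. I'll release, rise and back off so I can measure.

Request:
drive_tool(commands=[[0,0,0,0,0.1],[0,0,0,0,0.1],[0,0,0,0,0.1],[0,0,-0.04,0,0.1],[0,0,-0.1,0,0.1],[0,0,-0.14,0,0.1],[0,0,-0.14,0,0.1]])

```text
time_s: 5.55
position: [596.8, -114.5, 209.0]
ee_rot: [0.004, 0.478, 0.878, 0.001]
contact_force: [-0.1, -0.6, -0.5]
grip_width: 48.6
```

```bash
python3 - <<'E'
from h import *
s=get_state();print(s["position"],yaw(s),shift([-130,330,20]),s["contact_force"],s["torque"],s["grip_width"])
E
```

```text
[ 596.80715079 -114.53394856  208.96235538] (np.float64(122.8352198381137), array([ 0.00806781, -0.00210965, -0.99996523])) [347.63674902  69.82747324 -21.74430302] [-0.1316215  -0.58514972 -0.50177526] [0.02485358 0.05933874 0.01342513] 48.558371399414284
```

Request:
drive_tool(commands=[[0.348,0.07,-0.02,0,0.1],[0.348,0.07,-0.02,0,0.1],[0.348,0.07,-0.02,0,0.1],[0.348,0.07,-0.02,0,0.1],[0.348,0.07,-0.02,0,0.1],[0.348,0.07,-0.02,0,0.1],[0.348,0.07,-0.02,0,0.1]])

```text
time_s: 6.42
position: [463.9, 218.6, 222.5]
ee_rot: [-0.001, 0.476, 0.879, -0.001]
contact_force: [-0.4, -0.4, 0.3]
grip_width: 48.0
```

```bash
cat > m.py <<'E'
from h import *
import sys
t=sys.argv[1];acc=[]
for n,box in(("top",(340,180,480,320)),("scene",(310,270,470,400))):
    p,d=camera(n);cv2.imwrite(f"pics/{n}{t}.png",p);W=cloud(n,d);x0,y0,x1,y1=box
    cv2.imwrite(f"pics/{n}{t}z.png",cv2.resize(p[y0:y1,x0:x1],None,fx=4,fy=4,interpolation=cv2.INTER_CUBIC))
    H=cv2.cvtColor(p,cv2.COLOR_BGR2HSV)[y0:y1,x0:x1];Q=W[y0:y1,x0:x1];v,u=np.mgrid[y0:y1,x0:x1]
    c0=np.array([594.2,-112.4])
    R=np.hypot(*(Q[...,:2]-c0).transpose(2,0,1))
    w=(H[...,1]<50)&(H[...,2]>150)&(Q[...,2]>50)&(Q[...,2]<57)&(R<60)
    ring=np.array(cv2.minEnclosingCircle(Q[w][:,:2].astype(np.float32))[0])
    b=(Q[...,2]>85)&(Q[...,2]<97)&(R<60);q=Q[b][:,:2].astype(np.float32)
    mr=cv2.minAreaRect(q);f=cv2.fitLine(q,cv2.DIST_L2,0,.01,.01).ravel()
    print(n,"ring",ring.round(1),"barrect",np.round(mr[0],1),np.round(mr[1],1),mr[2],"line",np.degrees(np.arctan2(f[1],f[0])))
    yl=(abs(H[...,0].astype(int)-27)<9)&(H[...,1]>120)&(H[...,2]>120)&(R>45)&(R<72)
    rd=((H[...,0]<8)|(H[...,0]>168))&(H[...,1]>150)&(H[...,2]>90)&(R<95)&(Q[...,2]>55)&(Q[...,2]<62)
    yp=Q[yl].mean(0);rp=np.array(cv2.minEnclosingCircle(Q[rd][:,:2].astype(np.float32))[0])
    for nm,c in(("ring",ring),("bar",np.array(mr[0]))):
        a=[np.degrees(np.arctan2(*(x[:2]-c)[::-1])) for x in(yp,rp)]
        print("  c=",nm,"ptr",round(a[0],2),"red",round(a[1],2),"diff",round(a[0]-a[1],2))
    print("  ",yl.sum(),yp.round(1),rp.round(1))
s=get_state();print(s["time_s"],s["position"])
E
python3 m.py 3
```

```text
top ring [ 594.3 -111.7] barrect [ 594.2 -111.7] [18.  75.7] 32.95252227783203 line -57.177544
  c= ring ptr -56.75 red -57.49 diff 0.74
  c= bar ptr -56.63 red -57.4 diff 0.77
   40 [ 626.  -160.    49.5] [ 635.8 -176.7]
scene ring [ 592.5 -113.6] barrect [ 592.9 -113.3] [20.8 75.6] 33.168701171875 line -57.086792
  c= ring ptr -56.07 red -57.2 diff 1.12
  c= bar ptr -56.61 red -57.59 diff 0.98
   43 [ 624.9 -161.7   48.8] [ 635.3 -179.9]
6.525 [465.12403958 216.09840041 222.56459885]
```

View pics/top3z.png

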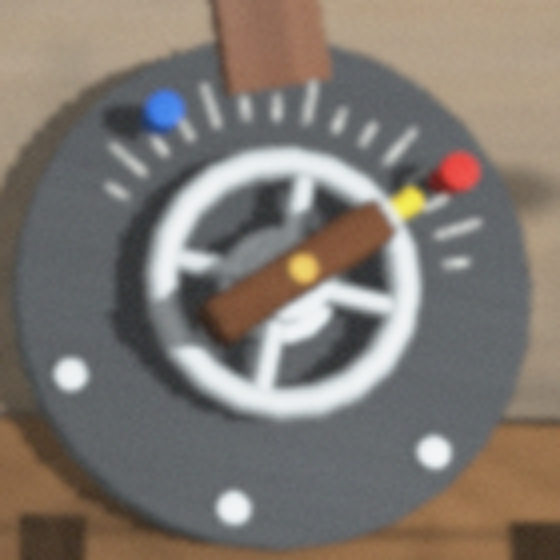

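View pics/scene3.png

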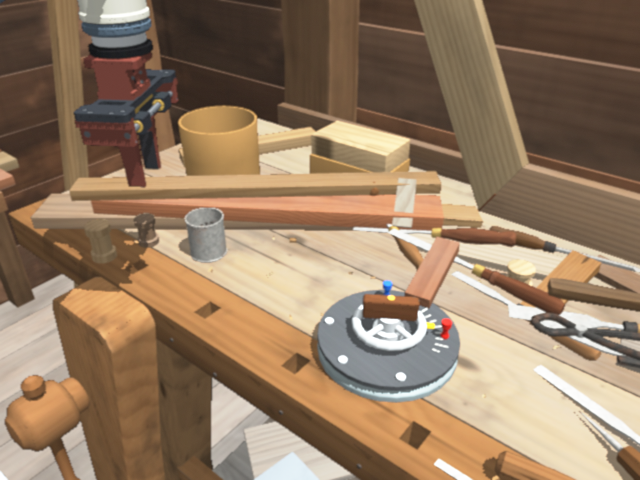

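The pointer is on the line from the axis to the red marker, within about 0.3–1°, which is close to the measuring noise. The blue marker and the board haven't moved, and the arm is well clear.

```bash
python3 -c "
from cell import *
s=get_state();print(s['time_s'],s['contact_force'],s['qvel'])
print(hand_in())"
```

```text
6.525 [-0.62157879 -0.69545537  0.35209785] [-0.03276838  0.00057811 -0.00401569 -0.00027537  0.00171424  0.00191223]
the job is handed in; nothing more can be done
None
```

I turned the handwheel about 44° clockwise by its cross bar, so the yellow pointer now points at the red marker. I then let go, backed the arm off clear of the wheel and handed the job in at 6.5 s.

After release, with the centre taken from the wheel's ring:

| Camera | Bar angle | Pointer angle | Red marker angle | Pointer to red |
|---|---|---|---|---|
| Top | −57.2° | −56.8° | −57.5° | 0.7° |
| Scene | −57.1° | −56.1° | −57.2° | 1.1° |

- **Disagreements:** the bar line comes within about 0.1–0.3° of red, but the pointer's own blob comes out 0.7–1.1° short of it. The two cameras also differ by up to about 3 mm in absolute position. I took both as roughly measuring noise and did not correct further.
- **Force:** the readings I took stayed under about 8 N and were near zero at hand-in. The arm still had a slight settling motion then (0.03 rad/s on joint 1), well clear of the work.
- **Surroundings:** the board over the plate's far rim and the blue marker look unmoved in the last pictures.

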